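# Poke the stuck tealight up out of its holder on the push-out post

## Task

A tealight sits stuck down in one of the two round white candle holders. Pick up that holder with the tealight in it and set it down over the slimmer of the two posts on the metal stand, all the way onto the plate, so that the post comes up through the hole in the holder's underside and pokes the tealight up proud of the rim. Let go and leave it there upright, and leave the empty holder where it stands.

Things in the scene. Friction and masses are not known exactly. Their poses are not given: they have to be found in the camera images.
- holder_mid (a point): White ceramic candle holder that has the tealight in it: an upright round cup 62 mm in outer diameter and 34 mm tall, loose, about 160 g, gripped across its outside from above. Its recess is 53 mm in diameter and 28 mm deep, with a 41 mm round access hole through its 6 mm thick floor. The point is on its axis half-way up, 17 mm above its underside; z points up its axis.
- tealight_mid (a point): Tealight, an aluminium cup with white wax and a short black wick, 50 mm in diameter, 24 mm tall, about 25 g. At the start it lies on the floor of the holder's recess with its top 4 mm below the rim; it slides freely up when pushed from below. The point is at its centre, 12 mm above its underside; z points up.
- slim_post (a point): Push-out post: upright metal pin 20 mm in diameter, 27 mm tall, fixed on a plate 200 x 84 x 8 mm (metal stand lying on the cart, fixed). The point is on the post's axis at its foot, at the plate's upper face, 8 mm above the cart top. The point's x axis points along the plate to the other post, which is stout (46 mm in diameter, too thick for the hole), equally tall, its axis 105 mm away.
- spare_mid (a point): The other, empty white ceramic candle holder, same shape and size as the first, with nothing in its recess. The point is on its axis half-way up, 17 mm above its underside. It is to stay where it is.
Things that resemble listed ones, but are neither listed nor needed, are in the scene too. What is shaped like the part that bears holder_mid but orange, purple or red is not meant.

How it is judged (in metres and radians):
On the way:
1. the holder is lifted off the cart with the tealight still down in it (height (world z) of holder_mid above 0.032 m and z of tealight_mid in the frame of holder_mid below 0.006 m and distance between tealight_mid and holder_mid below 0.01 m), for 0.1 s.
At the end, for the whole second after the job is handed in: Holder upright (10 degrees) round the slim post, axes within 13 mm, underside within 4 mm of the plate; tealight pushed up at least 15 mm, proud of the rim but still in the holder's mouth (within 10 mm of its axis, tilted under 17 degrees); both at rest (horizontal distance between holder_mid and slim_post below 0.013 m and z of holder_mid in the frame of slim_post below 0.021 m and angle between holder_mid's own z axis and vertical below 0.17 rad and z of tealight_mid in the frame of holder_mid above 0.016 m and horizontal distance between tealight_mid and holder_mid below 0.01 m and angle between tealight_mid's own z axis and vertical below 0.3 rad and linear speed of each of holder, tealight below 0.02 m/s); the robot touches nothing.
It fails at once if the empty holder is pushed more than 30 mm from where it stood (distance of spare_mid from where it was at the start of the episode above 0.03 m).
It also fails if it takes over 48 s, if anything falls off the work surface, if the arm or the gripper's body presses on something with over 40 N, if the wrist force passes 120 N, or if a joint passes its speed limit or range.

## Robot

A 6-joint arm with a two-finger parallel gripper is mounted at the origin on the work surface. World frame = base frame: x ahead of the robot, y to its left, z up, the work surface at z = 0. Lengths are in mm, angles in rad, forces in N, time in s.
With the tool pointing down it reaches from about 425 to 1125 mm from the base axis. Payload 14.9 kg.
Tool frame: the origin (TCP) lies on the centre line of the jaws, within the pads' length; the fingertips stand 22 mm ahead of it and the grasp point (between the pads) lies 3 mm ahead of it; z points along the fingers, y is the direction in which the jaws open and shut (so a half turn about z gives the same grasp; the last joint's range is limited). The gripper opens to 91 mm and grips with 3 to 60 N. Pads are 32 mm wide; open, the fingers measure 118 mm over their backs; the gripper's body (76 mm by 178 mm) begins 60 mm behind the grasp point.
Start: joints at [1.133, 0.379, 1.734, -0, 1.028, -0.033], TCP at [275.693, 643.437, 235.932] pointing down, gripper open.
Joint ranges: [-2.77, 2.77], [-0.74, 2.19], [0, 2.66], [-1.06, 4.2], [0.31, 2.87], [-3.08, 3.08]. Speed limits (rad/s): [1.89, 1.89, 2.39, 3.14, 3.14, 3.14].

## Interface

Orientations are given as a unit quaternion [w, x, y, z].
In Python, from station import * gives the robot as it stands. The module is installed in compiled form; this text tells all that it offers. Calls block until the motion is done:
- movep(position, orientation): joint-space move of the TCP to a pose.
- servo_line(position, attitude=None, velocity=150, stop_force=None): straight line of the TCP; attitude=None keeps the orientation; velocity is the mean speed in mm/s. With stop_force (N) it stops when the force on the tool has changed by that much, and returns True; else False.
- move_j(angles): joint-space move.
- grip(opening, grip_force=None): finger opening in mm; grip_force is the grip in N (None keeps the last); returns when the fingers have stopped.
- dwell(seconds).
- inverse_kinematics(position, orientation): joint angles nearest the present ones, or None.
- read_state(): the state.
- camera(name): name is "scene" or "top" or "wrist"; returns a dict with "frame" (420x560x3 uint8, red, green, blue), "fov_y" (degrees; the focal length in pixels is half the picture's height over the tangent of half this angle, whatever the lens; pixels are square), "cx", "cy" (the principal point, pixels), "R" (3x3) and "t" (3): a world point X has camera coordinates R X + t; the wrist camera has in their place "mount" (4x4, takes a point from camera to tool coordinates, whose origin is the TCP and whose axes are the flange's). Camera axes: x right, y down, z forward; pixel columns grow to the right and rows downward; lengths in mm; the calibration is good to about 2 mm. A picture is of the moment at which its call begins: read the wrist's pose just before it. There is no depth.
A pose or a line that the arm cannot do raises MotionError and nothing moves.
- close_job(): hands the job in, once; it reports no verdict.
Trained networks look in a picture, given as the dict that the camera call returned (one of the last four; its "shot" number tells which), for a name from the list of things; names that differ only in an ending like _2 or _b are one class to them, and where a whole thing is asked for, a point or a joint stands for the part that bears it (a point fixed in the world has none). Each returns a list of dicts, best first, with "conf" (0 to 1); they miss things now and then, are a little off and sometimes report something else, mostly with a low value. They report only what shows in the picture. A call takes as long as a camera call. They do not tell look-alikes from the thing itself.
- boxes_of(picture, query): "bbox" ([left, top, width, height] in pixels, round what is visible of it).
- trace(picture, query): "region" (420x560 bool, what is visible of it) and "bbox" ([left, top, width, height] in pixels, round what is visible of it).
- tip_of(picture, query): "position" ([column, row] in pixels: a listed point, or the origin of a listed thing).
The state is a dict: "clock": time; "q": joint angles; "joint_velocities": joint speeds; "tau": joint torques, N m; "eef_pos": TCP position; "tool_rot": TCP orientation; "force": force on the tool from outside, world axes, zero at the start; "torque": the same for the moment, N m; "width": finger opening in mm.
Only numpy, scipy, OpenCV 4.12 (cv2) and the standard library are available. Lean on these libraries where they do the work, as an engineer would, in place of code of your own. Each camera call takes 0.05 s, during which the arm holds its last target. There are 200 camera calls.

## Working session

There is one attempt and no reset: what is moved stays moved. The work goes in short steps, each a Python script; the robot and the scene stay as the last script left them, time stands still between calls to the robot, and variables do not carry over. Pictures are saved under pics/ and viewed, about 8 in all and at most 12, crops included, and the job is handed in when it is done.

```bash
mkdir -p pics; cat > h.py <<'E'
from station import *
import numpy as np, cv2
def ray(p,uv):
    f=p["frame"].shape[0]/2/np.tan(np.radians(p["fov_y"])/2)
    d=np.array([(uv[0]-p["cx"])/f,(uv[1]-p["cy"])/f,1.])
    R=np.array(p["R"]);t=np.array(p["t"])
    return -R.T@t, R.T@d
def atz(p,uv,z):
    o,d=ray(p,uv); return o+d*(z-o[2])/d[2]
def proj(p,X):
    f=p["frame"].shape[0]/2/np.tan(np.radians(p["fov_y"])/2)
    c=np.array(p["R"])@np.array(X,float)+np.array(p["t"]); return [p["cx"]+f*c[0]/c[2],p["cy"]+f*c[1]/c[2]]
def save(p,n,crop=None,s=1):
    im=p["frame"][:,:,::-1]
    if crop: l,t,w,h=crop; im=im[t:t+h,l:l+w]
    cv2.imwrite("pics/"+n,cv2.resize(im,None,fx=s,fy=s,interpolation=cv2.INTER_CUBIC))
E
python3 - <<'E'
from h import *
s=read_state();print(s["clock"],s["eef_pos"],s["tool_rot"])
zs=dict(holder_mid=17,tealight_mid=18,slim_post=8,spare_mid=17)
for n in("top","scene"):
    p=camera(n);save(p,n+".png")
    print(n,p["fov_y"],-np.array(p["R"]).T@np.array(p["t"]))
    for q in zs:
        for r in tip_of(p,q): print(q,np.round(r["position"],1),round(r["conf"],2),np.round(atz(p,r["position"],zs[q])))
E
```

```text
0.0 [275.53637322 643.08646215 235.27311953] [-1.37597682e-04  2.01046927e-01  9.79581457e-01 -5.31742194e-04]
top 56.82683134380026 [464.17915255   5.28984285 723.27188168]
holder_mid [122.6 240.4] 0.91 [599. 285.  17.]
holder_mid [134.4 303.3] 0.71 [484. 269.  17.]
holder_mid [156.5 167.7] 0.64 [731. 214.  17.]
holder_mid [178.4 221.3] 0.63 [621. 180.  17.]
tealight_mid [182.9 218.6] 0.65 [625. 172.  18.]
tealight_mid [192.  291.2] 0.34 [491. 166.  18.]
slim_post [448.2 217.6] 0.81 [ 564. -320.    8.]
spare_mid [195.4 292.7] 0.75 [488. 160.  17.]
scene 55.81354477932047 [952.75851647 333.52584266 589.33759166]
holder_mid [353.7 282.5] 0.9 [627. 175.  17.]
holder_mid [329.3 345.5] 0.84 [737. 216.  17.]
holder_mid [422.1 318.2] 0.77 [602. 290.  17.]
holder_mid [453.3 269.6] 0.58 [487. 280.  17.]
tealight_mid [355.9 280.6] 0.6 [622. 176.  18.]
slim_post [202.  137.8] 0.66 [ 566. -316.    8.]
spare_mid [391.7 233.4] 0.96 [496. 160.  17.]
```

```bash
python3 -c "
import cv2,numpy as np
a=[cv2.imread('pics/top.png'),cv2.imread('pics/scene.png')]
cv2.imwrite('pics/both.png',cv2.resize(np.vstack(a),None,fx=.714,fy=.714,interpolation=cv2.INTER_AREA))"
```

```text
(no output)
```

View pics/top.png

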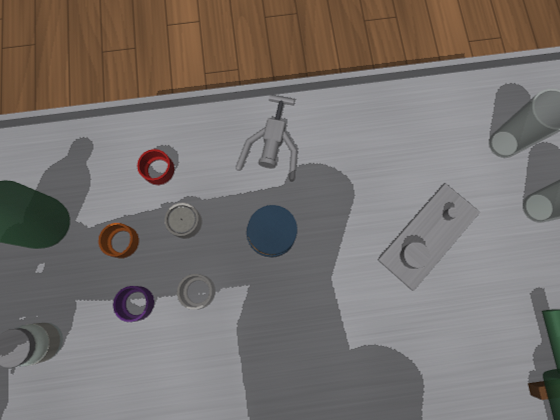

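View pics/scene.png

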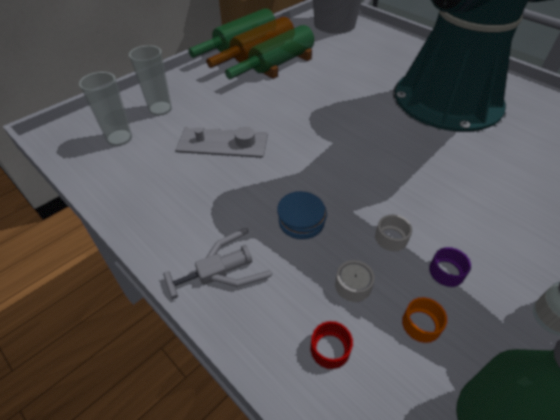

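The look-alikes in the top view are the white holder with tealight (182,219), the white empty holder (195,292), and the orange (119,240), red (156,167) and purple (133,303) rings. By the description I want (182,219), at about (624,177). The slim post's foot is at (448,217) and the stout post at (414,252). I'll hover over the holder and check in a wrist close-up.

```bash
cat >> h.py <<'E'
from scipy.spatial.transform import Rotation as Ro
def down(jy):  # tool z down, tool y along direction jy (xy)
    y=np.array([jy[0],jy[1],0.]);y/=np.linalg.norm(y);z=np.array([0,0,-1.]);x=np.cross(y,z)
    q=Ro.from_matrix(np.c_[x,y,z]).as_quat();return [float(v) for v in (q[3],q[0],q[1],q[2])]
def wrist():
    s=read_state();p=camera("wrist");w,x,y,z=s["tool_rot"]
    T=np.eye(4);T[:3,:3]=Ro.from_quat([x,y,z,w]).as_matrix();T[:3,3]=s["eef_pos"]
    C=np.linalg.inv(T@np.array(p["mount"]));p=dict(p);p["R"]=C[:3,:3];p["t"]=C[:3,3];return p
E
python3 - <<'E'
from h import *
p=camera("top")
for n,uv in(("stout top",(414,252)),("slim top",(449,212))):print(n,atz(p,uv,35))
for n,uv in(("glass1",(505,145)),("glass2",(540,207))):print(n,atz(p,uv,0))
movep([624,177,230],[0,.201047,.979581,0])
w=wrist();print(w["mount"]);save(w,"w1.png")
for q,z in dict(holder_mid=17,tealight_mid=18,spare_mid=17).items():
    for r in tip_of(w,q): print(q,np.round(r["position"],1),round(r["conf"],2),np.round(atz(w,r["position"],z),1))
for r in trace(w,"holder_mid"): print(r["bbox"],r["conf"])
print(read_state()["clock"])
for jy in((.87,.49),(-.87,-.49),(.39,.92)):print(jy,inverse_kinematics([565,-318,150],down(jy)))
E
```

```text
stout top [ 506.99045931 -234.1267818    35.        ]
slim top [ 569.86247926 -311.36178586   35.        ]
glass1 [ 693.11451234 -466.30860217    0.        ]
glass2 [ 561.98428458 -501.29648477    0.        ]
[[-1.07056817e-04 -9.58147840e-01 -2.86273829e-01  8.14562963e+01]
 [ 9.99999988e-01 -7.05688259e-05 -1.37775247e-04 -1.50629088e+00]
 [ 1.11807047e-04 -2.86273841e-01  9.58147836e-01 -1.48426159e+02]
 [ 0.00000000e+00  0.00000000e+00  0.00000000e+00  1.00000000e+00]]
holder_mid [358.7 142.9] 0.97 [603.6 291.6  17. ]
holder_mid [304.   48.3] 0.74 [483.  268.4  17. ]
tealight_mid [273.1 193.6] 0.68 [620.2 171.8  18. ]
spare_mid [216.6  96.3] 0.71 [489.3 157.3  17. ]
[248.9, 169.6, 50.3, 50.4] 0.96
[277.4, 14.0, 58.8, 70.8] 0.88
[332.5, 113.7, 55.7, 54.7] 0.82
[309.6, 231.3, 40.8, 49.7] 0.74
2.8917
(0.87, 0.49) [-5.48587011e-01  4.08362566e-01  1.87663838e+00 -4.44089210e-16
  8.56591708e-01 -1.06152203e+00]
(-0.87, -0.49) [-5.48587011e-01  4.08362566e-01  1.87663838e+00 -4.44089210e-16
  8.56591708e-01  2.08007063e+00]
(0.39, 0.92) [-5.48587011e-01  4.08362566e-01  1.87663838e+00 -4.44089210e-16
  8.56591708e-01 -1.71843371e+00]
```

View pics/w1.png

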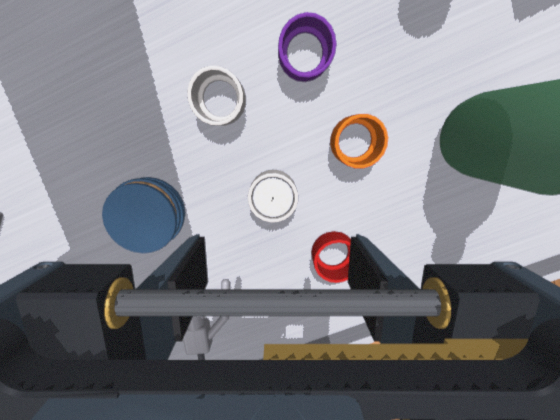

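The wrist view confirms it: the white holder with wax and wick is at (273,196). The empty one is at (216,96), and orange, purple and red are separate. I'll descend, grasp, lift and check.

```bash
python3 - <<'E'
from h import *
w=wrist();r=trace(w,"holder_mid")[0];b=r["bbox"];print(b,r["conf"])
est=atz(w,(b[0]+b[2]/2,b[1]+b[3]/2),26);print("outline",est)
print("rim",atz(w,(273,196.5),34))
x,y=(est[:2]+np.array(atz(w,(273,196.5),34))[:2])/2
assert abs(x-622)<8 and abs(y-175)<8
q=[0,.201047,.979581,0]
servo_line([x,y,110],q,velocity=120)
w=wrist();save(w,"w2.png")
print([ (np.round(atz(w,t["position"],18),1),t["conf"]) for t in tip_of(w,"tealight_mid")])
print(servo_line([x,y,27],velocity=60,stop_force=12), read_state()["force"])
grip(56,25);s=read_state();print(s["width"],s["eef_pos"],s["force"])
servo_line([x,y,90],velocity=60)
dwell(.2);s=read_state();print(s["width"],s["eef_pos"],s["force"],s["clock"])
w=wrist();save(w,"w3.png")
E
```

```text
[330.6, 113.4, 58.3, 57.0] 0.85
outline [601.73602464 290.60673891  26.        ]
rim [620.32432031 171.52927883  34.        ]Traceback (most recent call last):
  File "<stdin>", line 6, in <module>
AssertionError
```

The best-ranked trace was the orange ring this time, and the assert caught it before anything moved. I'll pick by pixel proximity instead.

```bash
python3 - <<'E'
from h import *
x,y=620.3,171.8
q=[0,.201047,.979581,0]
servo_line([x,y,120],q,velocity=120)
w=wrist();c=proj(w,[x,y,34]);print(c)
rs=trace(w,"holder_mid")
for r in rs:
    b=r["bbox"];print(np.round(b),round(r["conf"],2),np.round(atz(w,(b[0]+b[2]/2,b[1]+b[3]/2),28),1))
t=[ (np.round(atz(w,t["position"],18),1),t["conf"]) for t in tip_of(w,"tealight_mid")];print(t)
b=min(rs,key=lambda r:abs(r["bbox"][0]+r["bbox"][2]/2-c[0])+abs(r["bbox"][1]+r["bbox"][3]/2-c[1]))["bbox"] if rs else None
if b is not None:
    e=atz(w,(b[0]+b[2]/2,b[1]+b[3]/2),28)
    if np.hypot(e[0]-x,e[1]-y)<6: x,y=e[:2]
print("use",x,y)
print(servo_line([x,y,27],velocity=60,stop_force=12), read_state()["force"])
grip(56,25);s=read_state();print(s["width"],s["eef_pos"],s["force"])
servo_line([x,y,90],velocity=60)
dwell(.2);s=read_state();print(s["width"],s["eef_pos"],s["force"],s["clock"])
w=wrist();save(w,"w3.png")
E
```

```text
[np.float64(278.7050965873268), np.float64(226.1795779000609)]
[327. 271.  46.  67.] 0.89 [721.  202.3  28. ]
[285.   0.  93.  66.] 0.74 [500.7 265.   28. ]
[361. 106.  86.  84.] 0.66 [600.4 290.6  28. ]
[244. 185.  71.  76.] 0.61 [619.5 172.8  28. ]
[(array([621.6, 168.9,  18. ]), 0.93)]
use 619.4637313450313 172.8488399626884
False [-0.40118307 -0.8297776  -0.37056556]
61.35600338777667 [619.51743791 172.85057672  27.05295057] [-0.34795175 -0.34893918  0.37935165]
61.26143124422884 [619.31928868 172.79435714  89.67868788] [-0.02825148 -0.56234318 -2.60304973] 7.875
```

View pics/w3.png

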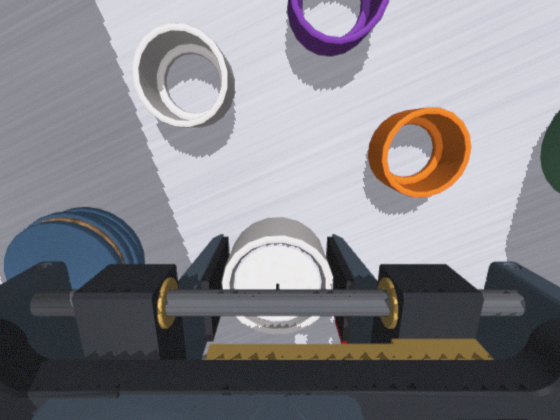

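Held: the width is 61.3 mm, the load is about 2 N, and the tealight is down in the holder (centre about (278,283)). Now I'll carry it high and hover over the slim post with the jaws across the plate.

```bash
python3 - <<'E'
from h import *
w=wrist();T=read_state()
c=atz(w,(278,283),T["eef_pos"][2]+7);print("holder axis vs TCP (world)",c[:2]-T["eef_pos"][:2])
servo_line([619,172,230],velocity=150)
movep([566,-317,230],down((.77,.63)))
w=wrist();save(w,"w4.png")
for r in tip_of(w,"slim_post"): print(np.round(r["position"],1),round(r["conf"],2),np.round(atz(w,r["position"],8),1))
print(proj(w,[566,-317,8]),proj(w,[566,-317,35]));s=read_state();print(s["width"],s["clock"],s["eef_pos"],s["force"])
E
```

```text
holder axis vs TCP (world) [-0.6080205  -1.04064659]
[278.1 197.3] 0.78 [ 570.4 -321.8    8. ]
[np.float64(277.8205880865687), np.float64(192.40025535132855)] [np.float64(277.85489673437246), np.float64(197.18878336104055)]
61.17391959866619 10.95 [ 566.44848429 -316.15955774  230.01065001] [ 0.37747182  0.09563316 -2.11456853]
```

View pics/w4.png

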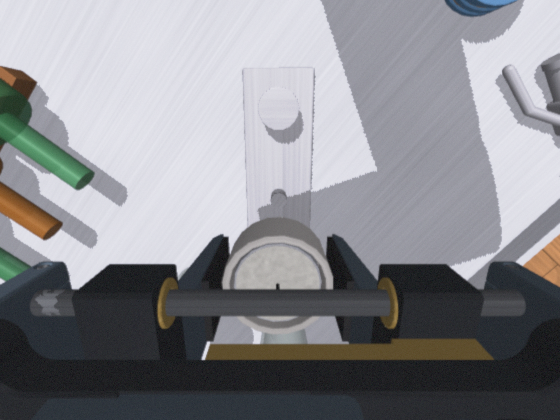

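Slim post at about (278,195), stout at (278,107), plate well aligned with the tool. I'll crop in to fix the post's axis along the plate.

```bash
python3 - <<'E'
from h import *
w=wrist();save(w,"w5.png",(228,60,100,180),4)
b=cv2.resize(cv2.imread("pics/w5.png"),None,fx=.8,fy=.8);cv2.imwrite("pics/w5.png",b)
E
```

```text
(no output)
```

View pics/w5.png

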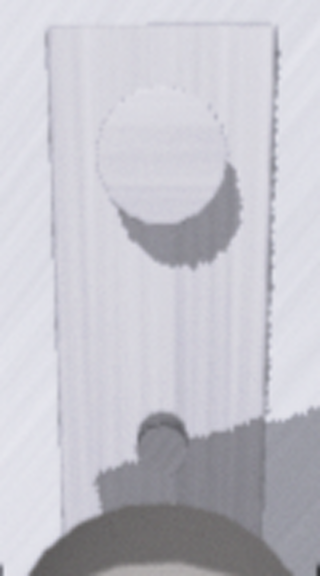

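```bash
python3 - <<'E'
from h import *
w=wrist()
a=atz(w,(278.6,200.6),35);b=atz(w,(278.9,108.1),35);d=b-a
print(a,b,np.linalg.norm(d),d/np.linalg.norm(d))
print(b[:2]-105*d[:2]/np.linalg.norm(d))
p=[570.4,-321.8]
E
```

```text
[ 569.40435267 -319.8105063    35.        ] [ 502.54977377 -237.95624399   35.        ] 105.68658845558275 [-0.63257391  0.7745      0.        ]
[ 568.97003473 -319.27874354]
```

The post separation comes out at 105.7 mm (should be 105), so the fix is consistent. Descending onto the slim post with force guarding.

```bash
python3 - <<'E'
from h import *
x,y=568.8,-319.3
q=down((.775,.632))
servo_line([x,y,85],q,velocity=130)
h=servo_line([x,y,48],velocity=40,stop_force=12);s=read_state();print(h,s["eef_pos"],s["force"])
if not h:
    h=servo_line([x,y,34.5],velocity=20,stop_force=10);s=read_state();print(h,s["eef_pos"],s["force"],s["width"],s["clock"])
w=wrist();save(w,"w6.png")
E
```

```text
False [ 568.99164177 -319.38181309   48.26449372] [-0.11525544 -0.84364952 -2.54876492]
True [ 568.60821856 -319.18431759   34.98288685] [-1.6255081   1.09096094  7.28391271] 61.505536054654215 14.025
```

View pics/w6.png

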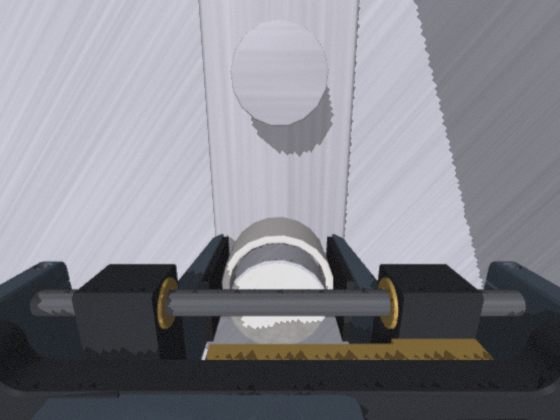

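Contact came exactly at the expected seated height (TCP 35.0), and the tealight is up. Releasing, retreating and checking.

```bash
python3 - <<'E'
from h import *
grip(90);dwell(.2);s=read_state();x,y,_=s["eef_pos"];print(s["width"],s["force"])
servo_line([x,y,235],velocity=100)
w=wrist();save(w,"w7.png",(170,60,220,180),2)
for q,z in(("holder_mid",25),("tealight_mid",47)):
    for r in tip_of(w,q): print(q,np.round(r["position"],1),round(r["conf"],2),np.round(atz(w,r["position"],z),1))
movep([520,100,300],s["tool_rot"])
p=camera("scene");save(p,"s2.png",(140,80,160,110),5)
for q,z in(("holder_mid",25),("tealight_mid",47),("spare_mid",17)):
    for r in tip_of(p,q): print(q,np.round(r["position"],1),round(r["conf"],2),np.round(atz(p,r["position"],z),1))
s=read_state();print(s["clock"],s["force"])
a=cv2.imread("pics/w7.png");b=cv2.imread("pics/s2.png");b=cv2.resize(b,(358,246))
c=np.zeros((360,798,3),np.uint8);c[:,:440]=a;c[:246,440:]=b;cv2.imwrite("pics/end.png",c)
E
```

```text
90.16571955975209 [-0.16515029 -0.88516499 -0.12978147]
tealight_mid [276.7 200.8] 0.71 [ 567.8 -322.4   47. ]
holder_mid [330.8 346.7] 0.9 [739.7 220.3  25. ]
holder_mid [197.3 133.6] 0.87 [ 575.2 -317.    25. ]
holder_mid [421.7 317.1] 0.66 [605.7 289.4  25. ]
tealight_mid [196.  125.2] 0.97 [ 573.7 -317.9   47. ]
spare_mid [390.9 233.4] 0.82 [496.8 159.1  17. ]
18.975 [ 0.06739392  0.17556945 -0.0133471 ]
```

View pics/end.png

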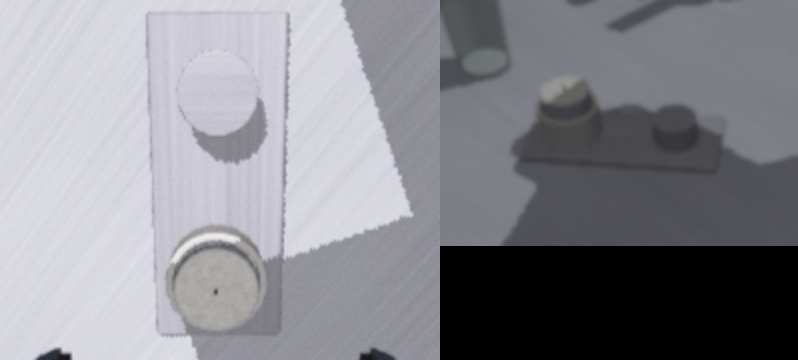

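The end views show the holder upright on the slim post's end of the plate, with the tealight proud of the rim and level. The empty holder hasn't moved. Handing in.

```bash
python3 -c "
from station import *
close_job()"
```

```text
the job is handed in; nothing more can be done
```

I picked up the white holder with the tealight in it and lowered it over the slim post until it met the plate. Then I let go, moved the arm clear and handed the job in at about 19 s.

**What the last checks showed**
- **Seating:** contact came at TCP z = 35.0 mm, the height expected with the underside on the plate.
- **Position and tealight:** in the pictures the holder stands upright round the slim post and the tealight sits level and clearly proud of the rim. The tealight measured at about (568, −322) mm, with the post at (569, −319).
- **Empty holder:** it measured at (497, 159) mm in the scene camera, against (496, 160) at the start.
- **Arm:** the force on the tool was close to zero after release, so nothing is being touched.

**What disagreed or failed**
- The scene camera put the holder at (575, −317), about 6 mm from my post estimate; this is still within the 13 mm limit. I judged uprightness and tealight tilt by eye only.
- In the last close wrist view the network did not report the holder at all.
- Once, before the grasp, the network ranked the orange ring first. A position check stopped the script before anything moved, and I then picked the holder by its position in the picture.

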